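# Lay the filter carton down in the drawer and shut it

## Task

A carton of filter papers stands on end in a bin in the open upper drawer, too tall for the drawer to shut. Without lifting it, push it over high on its side so that it ends up lying flat in the bin with its dispensing slot facing up; it will catch on the bin's rim, so ease its raised end back until it drops in. Then push the drawer gently shut past its snap until it is fully home, never pressing the carton or the drawers with more than 20 N, and leave everything else standing where it is.

Things in the scene. Friction and masses are not known exactly. Their poses are not given: they have to be found in the camera images.
- carton: Plain brown kraft carton, a rigid closed box 110 mm (its x) by 86 mm (its y) by 165 mm (its z), 0.39 to 0.77 kg, starting on end in the bin in the upper drawer. Origin: centre of the 110 x 86 mm end it stands on; z up along its length. A push lower than about 100 mm above the bin's floor slides it rather than tips it; high up, 1 to 4 N tip it.
- stack: Two frosted white polypropylene drawer modules, stacked, fixed: 260 mm wide, 300 deep, 240 high. Origin: on the counter under its front edge's middle; x into the depth, away from the robot, y left, z up. Upper drawer: floor at z = 0.130, 236 mm wide, walls to z = 0.190. Grey bin in it: 204 mm wide inside, floor z = 0.133, 3 mm walls to z = 0.203; not measured, its middle within 12 mm of y = 0.
- drawer (a joint): How far the upper drawer is pulled out, in m: 0 is fully home (front panel flush with the stack's front), 0.190 to 0.202 at the start. It slides with 1 to 3 N; in the last 10 mm a moulded snap takes 6 to 12 N to pass, 8 to 5 mm before home, and then draws it in to a hard stop at 0.
- drawer_front (a point): Middle of the outer face of the upper drawer's front panel, at z = 0.181; same axes as the stack. The panel is 256 mm wide, 106 mm high (z = 0.128 to 0.234), 8 mm thick; a pull lip 90 mm wide stands out 12 mm near its foot, at z = 0.138 to 0.148; above that the face is plain.
- carton_mid (a point): Centre of the box; same axes as the carton. With the carton against the bin's right wall its raised end, now some 20 mm inside the left rim, is still held up by friction on what pushes it, and drops flat when that is drawn away to the left. Let go several mm sooner, it hangs on the rim; it may also wedge part way down: push it back again. Lying flat, this point is at z = 0.176.
- tin: Bystander: round aluminium tin, 62 mm across, 52 mm high, standing on top of the stack (z = 0.240). Origin: centre of its underside.
- shot_cup: Bystander: small glass cup, 60 mm across, 62 mm high, on the counter to the left. Origin: centre of its underside.
- pitcher: Bystander: steel milk pitcher, 80 mm across, 100 mm high, with a handle, on the counter to the left. Origin: centre of its underside.
- tamper: Bystander: steel tamper, 58 mm across, 94 mm high, on a black mat at the right. Origin: centre of its underside.
- spoon_rest: Bystander: white ceramic spoon rest, a round dish 96 mm across and 16 mm high with a flat tail, on the counter to the right. Origin: centre of its underside.
- brush: Bystander: small brush with a bamboo handle, 160 mm long, leaning on the spoon rest. Origin: on the handle's axis near its middle.
- carton_slot (a point): Centre of the dark round-ended dispensing slot (40 x 102 mm, white paper inside) on the carton's -y broad side (165 x 110 mm); same axes as the carton. It starts facing the drawer's right side within 4 degrees, and must end up on top: the carton has to fall to the left, onto its +y side.
- carton_top_edge (a point): Middle of the carton's 110 mm edge between its upper end and its +y side. Tipped, the carton leans on the bin's left rim, about 35 degrees from flat, this edge lowest on the overhanging raised end. Pushed back here, level, just above the rim, the carton slides with 1 to 7 N until its other end meets the bin's right wall, felt as a steep rise (the bin stays put).
Things that resemble listed ones, but are neither listed nor needed, are in the scene too. Leave any blue look-alike of the carton alone.

How it is judged:
By the outcome, as a careful person would: the job done as asked, in the order asked, and still so for the second after the job is handed in, with the robot touching nothing.
It also fails if it takes over 72 s, if anything falls off the work surface, if the arm or the gripper's body presses on something with over 40 N, if the wrist force passes 120 N, or if a joint passes its speed limit or range.

## Robot

A 6-joint arm with a two-finger parallel gripper is mounted at the origin on the work surface. World frame = base frame: x ahead of the robot, y to its left, z up, the work surface at z = 0. Lengths are in m, angles in rad, forces in N, time in s.
With the tool pointing down it reaches from about 0.375 to 0.975 m from the base axis. Payload 3.8 kg.
Tool frame: the origin (TCP) lies on the centre line of the jaws, within the pads' length; the fingertips stand ahead of it and the grasp point (between the pads) is the TCP (r.nose_length is the z of the fingertips in the tool frame, in m); z points along the fingers, y is the direction in which the jaws open and shut (so a half turn about z gives the same grasp; the last joint's range is limited). The gripper opens to 88 mm and grips with 3 to 60 N. Pads are 18 mm wide; open, the fingers measure 123 mm over their backs; the gripper's body (75 mm by 187 mm) begins 45 mm behind the grasp point.
Start: joints at [-1.267, 0.264, 1.604, -0, 1.274, -0.037], TCP at [0.226, -0.636, 0.258] pointing down, gripper open.
Joint ranges: [-2.63, 2.63], [-0.94, 2.18], [0.31, 2.57], [-1.31, 4.45], [0, 2.66], [-2.55, 2.55]. Speed limits (rad/s): [2.57, 2.57, 3.14, 3.14, 3.14, 3.14].

## Interface

Orientations are given as a unit quaternion [x, y, z, w].
In Python, from bench import r, effector, telemetry, vision, job_done gives the robot as it stands. The module is installed in compiled form; this text tells all that it offers. Calls block until the motion is done:
- r.reach(position, orientation): joint-space move of the TCP to a pose.
- r.move_straight(position, attitude=None, v=0.15): straight line of the TCP; attitude=None keeps the orientation; v is the mean speed in m/s.
- r.move_j(angles): joint-space move.
- effector.gripper_to(opening, force=None): opening from 0.0 (shut) to 1.0 (fully open); force is the grip in N (None keeps the last); returns when the fingers have stopped.
- r.hold(seconds).
- r.ik(position, orientation): joint angles nearest the present ones, or None.
- telemetry.sense(): the state.
- vision.capture(name): name is "scene" or "side" or "wrist"; returns the picture (384x512x3 uint8, red, green, blue); there is no depth.
- vision.camera_params(name): a dict with "fovy" (degrees; the focal length in pixels is half the picture's height over the tangent of half this angle, whatever the lens; pixels are square), "cx", "cy" (the principal point, pixels), "origin" and "attitude" of the camera in the world. Camera axes: x right, y down, z forward; pixel columns grow to the right and rows downward; lengths in m; the calibration is good to about 2 mm. A picture is of the moment at which its call begins: read the wrist's pose just before it. camera_params takes no time and is no camera call; for the wrist camera it gives the pose at the moment of the call.
A pose or a line that the arm cannot do raises r.MotionError and nothing moves.
- job_done(): hands the job in, once; it reports no verdict.
Trained networks look in the newest picture that a camera, given by its name, has taken for a name from the list of things; names that differ only in an ending like _2 or _b are one class to them, and where a whole thing is asked for, a point or a joint stands for the part that bears it (a point fixed in the world has none). Each returns a list of dicts, best first, with "p" (0 to 1); they miss things now and then, are a little off and sometimes report something else, mostly with a low value. They report only what shows in the picture. A call takes as long as a camera call. They do not tell look-alikes from the thing itself.
- vision.search_frame(camera, thing): "box" ([centre column, centre row, width, height] in pixels, round what is visible of it).
- vision.outline_of(camera, thing): "region" (384x512 bool, what is visible of it) and "box" ([centre column, centre row, width, height] in pixels, round what is visible of it).
The state is a dict: "time": time; "joints": joint angles; "joint_velocities": joint speeds; "joint_efforts": joint torques, N m; "tool_pos": TCP position; "tool_rot": TCP orientation; "contact_force": force on the tool from outside, world axes, zero at the start; "wrist_torque": the same for the moment, N m; "finger_gap": opening from 0.0 (shut) to 1.0 (fully open).
Only numpy, scipy, OpenCV 4.12 (cv2) and the standard library are available. Lean on these libraries where they do the work, as an engineer would, in place of code of your own. Each camera call takes 0.05 s, during which the arm holds its last target.

## Working session

There is one attempt and no reset: what is moved stays moved. The work goes in short steps, each a Python script; the robot and the scene stay as the last script left them, time stands still between calls to the robot, and variables do not carry over. Pictures are saved under pics/ and viewed, and the job is handed in when it is done.

```bash
mkdir -p pics; ls
cat > h.py <<'E'
import numpy as np, cv2
from bench import r, effector, telemetry, vision, job_done
from scipy.spatial.transform import Rotation as R
def snap(cam,fn=None):
    im=vision.capture(cam); 
    if fn: cv2.imwrite('pics/'+fn,cv2.cvtColor(im,cv2.COLOR_RGB2BGR))
    return im
def cam(name):
    p=vision.camera_params(name); f=192/np.tan(np.radians(p['fovy'])/2)
    a=np.array(p['attitude'],float)
    M=R.from_quat(a).as_matrix() if a.size==4 else a.reshape(3,3)
    return f,p['cx'],p['cy'],np.array(p['origin']),M
def ray(c,u,v):
    f,cx,cy,o,M=c
    d=M@np.array([(u-cx)/f,(v-cy)/f,1.]); return o,d
def onplane(c,u,v,axis,val):
    o,d=ray(c,u,v); t=(val-o[axis])/d[axis]; return o+t*d
def proj(c,P):
    f,cx,cy,o,M=c; q=M.T@(np.array(P)-o); return np.array([cx+f*q[0]/q[2],cy+f*q[1]/q[2]])
def S(): 
    s=telemetry.sense(); print('t%.2f'%s['time'],np.round(s['tool_pos'],4),np.round(s['contact_force'],2),'gap%.2f'%s['finger_gap']); return s
E
python3 - <<'E'
from h import *
s=S(); print(s['tool_rot'], r.nose_length)
for n in ['scene','side','wrist']:
    snap(n,n+'0.png'); print(n,vision.camera_params(n))
E
```

```text
pics
t0.00 [ 0.2254 -0.6356  0.2564] [ 0.21 -0.75 -0.64] gap1.00
[ 9.85514836e-01  1.69585792e-01 -1.54501591e-04 -1.06915543e-03] 0.019
scene {'fovy': 57.14413533184697, 'cx': 254.50726039370545, 'cy': 191.34256475916098, 'origin': array([0.95569323, 0.05527992, 1.36811191]), 'attitude': array([ 0.60010318,  0.7826029 , -0.13441372, -0.09665308])}
side {'fovy': 44.462288208279716, 'cx': 251.64681360284555, 'cy': 189.78338866185229, 'origin': array([ 1.01629424, -0.26722986,  1.61595466]), 'attitude': array([ 0.85218947,  0.49734319, -0.08148315, -0.14065327])}
wrist {'fovy': 69.59133129107234, 'cx': 256.1424270791936, 'cy': 189.07039969115417, 'origin': array([ 0.30130722, -0.60842619,  0.38382775]), 'attitude': array([ 0.80682927, -0.56968841, -0.09066795,  0.1275185 ])}
```

View pics/scene0.png

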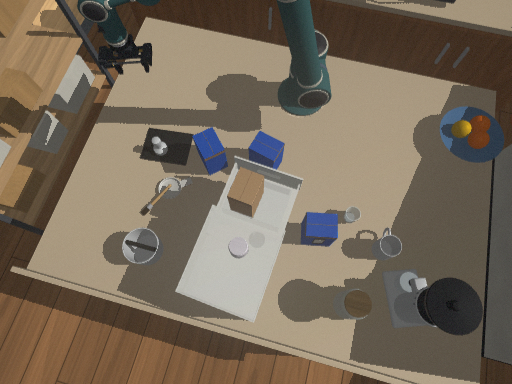

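View pics/side0.png

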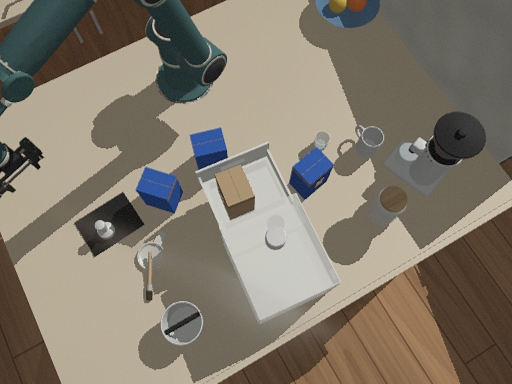

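View pics/wrist0.png

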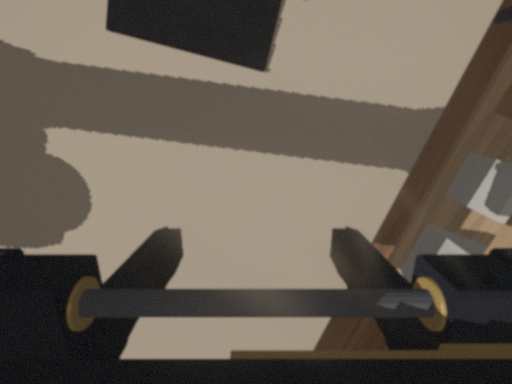

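Both views show the brown carton in the open drawer (scene 246,192; side 236,192). There are three blue look-alikes: in scene at (210,150), (267,150) and (320,228). I'll enlarge to pick out corners.

```bash
python3 - <<'E'
import cv2
a=cv2.imread('pics/scene0.png')[120:330,165:365]; b=cv2.imread('pics/side0.png')[120:330,180:350]
cv2.imwrite('pics/sc_c.png',cv2.resize(a[:130],None,fx=4,fy=4,interpolation=cv2.INTER_CUBIC))
cv2.imwrite('pics/si_c.png',cv2.resize(b[:130],None,fx=4.5,fy=4.5,interpolation=cv2.INTER_CUBIC))
E
python3 - <<'E'
from h import *
for c in ['scene','side']:
  for n in ['carton','stack','drawer_front','tin','shot_cup','pitcher']:
    o=vision.search_frame(c,n); print(c,n,[(np.round(x['box']).tolist(),round(x['p'],2)) for x in o[:4]])
E
```

```text
scene carton [([266.0, 150.0, 36.0, 32.0], 0.91), ([212.0, 153.0, 36.0, 48.0], 0.76), ([319.0, 227.0, 39.0, 35.0], 0.63), ([244.0, 191.0, 37.0, 51.0], 0.59)]
scene stack [([239.0, 241.0, 124.0, 168.0], 0.68)]
scene drawer_front [([261.0, 195.0, 85.0, 75.0], 0.8), ([175.0, 190.0, 31.0, 22.0], 0.26)]
scene tin [([238.0, 248.0, 23.0, 20.0], 0.8), ([246.0, 193.0, 34.0, 47.0], 0.3)]
scene shot_cup [([353.0, 214.0, 14.0, 19.0], 0.48)]
scene pitcher [([389.0, 245.0, 30.0, 36.0], 0.81)]
side carton [([159.0, 190.0, 47.0, 46.0], 0.96), ([208.0, 148.0, 35.0, 40.0], 0.91), ([236.0, 191.0, 40.0, 52.0], 0.69), ([311.0, 172.0, 43.0, 49.0], 0.69)]
side stack [([268.0, 233.0, 146.0, 182.0], 0.7)]
side drawer_front [([246.0, 183.0, 90.0, 84.0], 0.95)]
side tin [([275.0, 240.0, 19.0, 22.0], 0.85), ([234.0, 192.0, 41.0, 55.0], 0.33)]
side shot_cup [([323.0, 138.0, 21.0, 17.0], 0.68)]
side pitcher [([369.0, 141.0, 29.0, 34.0], 0.83), ([267.0, 233.0, 145.0, 183.0], 0.23)]
```

View pics/sc_c.png

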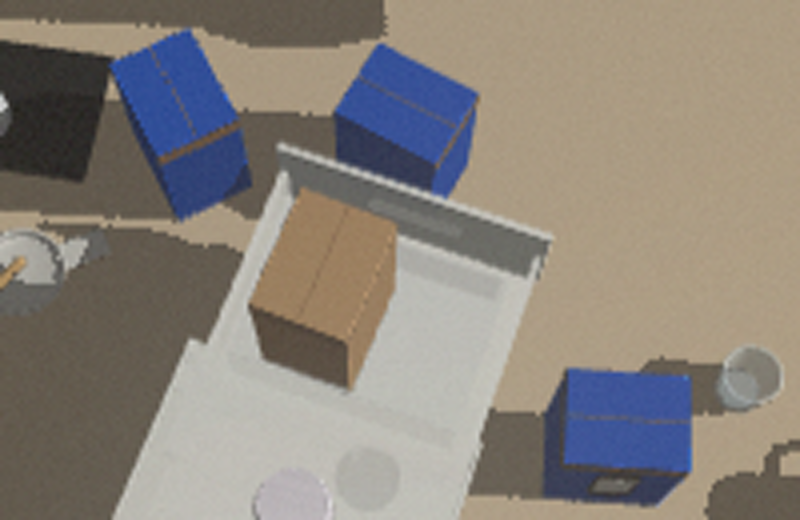

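View pics/si_c.png

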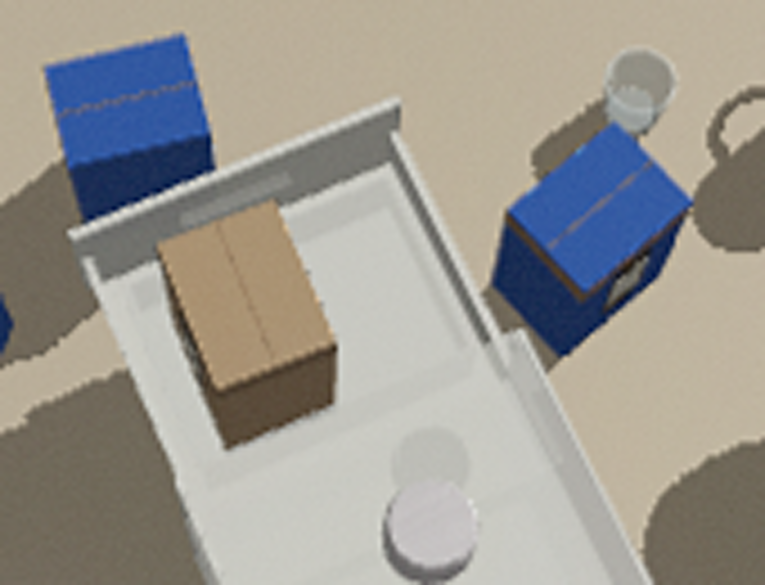

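Run:
```python
from h import *
cs,cd=cam('scene'),cam('side')
S_=lambda p:(p[0]/4+165,p[1]/4+120); D_=lambda p:(p[0]/4.5+180,p[1]/4.5+120)
def both(n,a,b,z):
    A=onplane(cs,*S_(a),2,z); B=onplane(cd,*D_(b),2,z)
    print(n,np.round(A[:2],4),np.round(B[:2],4)); return (A+B)/2
PR=both('panelR outer',(278,143),(70,232),.234); PL=both('panelL outer',(552,235),(398,98),.234)
d=PL-PR; print('width',np.linalg.norm(d),'yaw',np.degrees(np.arctan2(-d[0],d[1])))
c=[both('c%d'%i,a,b,.298) for i,(a,b) in enumerate(zip([(300,188),(397,225),(345,340),(250,305)],[(158,243),(275,200),(336,347),(218,388)]))]
for i in range(4): 
    e=c[(i+1)%4]-c[i]; print(np.linalg.norm(e),np.degrees(np.arctan2(e[1],e[0])))
print('cmid',np.mean(c,0))
# stack fronts edges z .24
both('stackFrontR',(190,342),(178,475),.24)
both('stackFL',(490,402),(518,332),.24)
# full pics stack back corners
for u in [(179,289),(252,317)]: print('back sc',onplane(cs,*u,2,.24)[:2])
for u in [(262,320),(338,282)]: print('back si',onplane(cd,*u,2,.24)[:2])
# blues top (z unknown ~0.165)
def b2(n,P): print(n,[np.round(onplane(cs,*S_(p),2,.165)[:2],3).tolist() for p in P])
b2('blueF',[(380,43),(478,95),(435,165),(335,115)])
b2('blueL',[(567,370),(690,376),(690,470),(560,465)])
b2('blueR',[(112,66),(188,30),(240,122),(160,162)])
def b3(n,P): print(n,[np.round(onplane(cd,*D_(p),2,.165)[:2],3).tolist() for p in P])
b3('blueF',[(45,68),(185,36),(210,132),(72,165)])
b3('blueL',[(615,125),(692,203),(585,290),(508,213)])
```

```text
panelR outer [ 0.4705 -0.1609] [ 0.47   -0.1596]
panelL outer [0.4933 0.0913] [0.4941 0.0916]
width 0.25277260872198287 yaw -5.326763124333719
c0 [ 0.5323 -0.1198] [ 0.5311 -0.1172]
c1 [ 0.5434 -0.0345] [ 0.5425 -0.0344]
c2 [ 0.6486 -0.0496] [ 0.6526 -0.0499]
c3 [ 0.6401 -0.1307] [ 0.6392 -0.1306]
0.08481967459774034 82.38139169182449
0.10878042800380769 -8.089497150144929
0.08163494010832131 -97.7287339319125
0.1086440030237795 173.58962497389447
cmid [ 0.5912067  -0.08333614  0.298     ]
stackFrontR [ 0.6671 -0.18  ] [ 0.6628 -0.177 ]
stackFL [0.6525 0.0739] [0.6885 0.0736]
back sc [ 0.95163822 -0.19975249]
back sc [0.97138326 0.03995688]
back si [ 0.96407475 -0.20247147]
back si [0.98028123 0.04242777]
blueF [[0.315, -0.109], [0.345, -0.005], [0.425, -0.027], [0.399, -0.13]]
blueL [[0.587, 0.134], [0.564, 0.24], [0.647, 0.255], [0.671, 0.146]]
blueR [[0.404, -0.35], [0.349, -0.291], [0.429, -0.215], [0.488, -0.275]]
blueF [[0.316, -0.11], [0.344, -0.005], [0.423, -0.027], [0.396, -0.129]]
blueL [[0.567, 0.24], [0.648, 0.256], [0.667, 0.151], [0.588, 0.134]]
```

Yaw is about -5.4°, with the panel's middle at (0.482,-0.0345). The carton's top centre is at (0.591,-0.083). The brown carton at scene (246,192) and side (236,192), standing in the bin, is the right one. The three blue ones are look-alikes. Moving to its right side now.

```bash
cat >> h.py <<'E'
YAW=np.radians(-5.4); F=np.array([0.482,-0.0345])
XH=np.array([np.cos(YAW),np.sin(YAW)]); YH=np.array([-np.sin(YAW),np.cos(YAW)])
def W(X,Y,z): p=F+X*XH+Y*YH; return np.array([p[0],p[1],z])
def L(p): d=np.array(p[:2])-F; return np.array([d@XH,d@YH,p[2]])
def quat(deg,tilt=0):  # tool x at yaw+deg ; tilt about tool y
    return (R.from_euler('z',YAW+np.radians(deg))*R.from_euler('x',np.pi)*R.from_euler('y',tilt,degrees=True)).as_quat()
def force(base=0,n=3):
    fs=[]
    for i in range(n): fs.append(telemetry.sense()['contact_force'])
    f=np.mean(fs,0)-base
    return f
def fl(f): return np.array([f[:2]@XH,f[:2]@YH,f[2]])
E
python3 - <<'E'
from h import *
q=quat(90); print(q, R.from_quat(q).as_matrix().round(2).tolist())
for P in [W(.1133,-.20,.33),W(.1133,-.12,.296),W(.1133,.2,.23)]: print(P,r.ik(P,q))
for t in (25,-25): 
  M=R.from_quat(quat(90,t)).as_matrix(); print(t,'zaxis',M[:,2].round(2),'x',M[:,0].round(2), r.ik(W(.1133,.16,.225),quat(90,t)))
print(r.ik(W(-.03,0,.21),quat(0)),r.ik(W(-.03,0,.21),quat(180)))
effector.gripper_to(0.6)
S()
r.reach(W(.1133,-.20,.33),q); S()
r.move_straight(W(.1133,-.115,.296),v=.15); S()
for i in range(4): S(); r.hold(.05)
t=telemetry.sense()['time']; r.move_straight(W(.1133,-.113,.296),v=.05); S()
snap('scene','s1.png');snap('side','d1.png')
E
```

```text
[7.39631095e-01 6.73012514e-01 4.12101310e-17 4.52893427e-17] [[0.09, 1.0, 0.0], [1.0, -0.09, -0.0], [0.0, 0.0, -1.0]]
[ 0.57597551 -0.24427486  0.33      ] [-0.4409236   0.13576109  1.62415033  0.          1.38168123 -0.34667582]
[ 0.58350417 -0.16462991  0.296     ] [-0.31607351  0.11349885  1.71057318  0.          1.31752062 -0.22182573]
[0.61361883 0.15394992 0.23      ] [ 2.06445464e-01  2.02971458e-01  1.73018268e+00 -4.44089210e-16
  1.20843851e+00  3.00693244e-01]
25 zaxis [ 0.04  0.42 -0.91] x [0.09 0.9  0.42] [-0.07692357  0.16560014  1.84165964  0.47669221  1.17042019 -0.17951118]
-25 zaxis [-0.04 -0.42 -0.91] x [ 0.09  0.9  -0.42] [ 0.34371544  0.29862683  1.67829761 -0.4007344   1.3761799   0.55867188]
[-1.24911656e-01 -1.28425987e-01  2.11179350e+00 -4.44089210e-16
  1.15822514e+00  1.54013245e+00] [-0.12491166 -0.12842599  2.1117935   0.          1.15822514 -1.6014602 ]
t1.43 [ 0.2256 -0.6362  0.2577] [ 0.59  0.17 -0.2 ] gap0.60
t3.34 [ 0.5755 -0.2452  0.3297] [-0.57 -0.53  0.41] gap0.60
t4.10 [ 0.5841 -0.1601  0.2963] [ 0.61  0.45 -0.19] gap0.60
t4.10 [ 0.5841 -0.1601  0.2963] [ 0.61  0.45 -0.19] gap0.60
t4.15 [ 0.5842 -0.1604  0.2965] [-0.94 -0.29 -0.  ] gap0.60
t4.20 [ 0.5842 -0.1606  0.2967] [-0.22  0.28 -0.68] gap0.60
t4.25 [ 0.5842 -0.1606  0.2966] [ 0.74  0.46 -0.74] gap0.60
t4.55 [ 0.5842 -0.1579  0.2961] [-0.53  0.82  0.7 ] gap0.60
```

Run:
```python
from h import *
b=[];
for i in range(5): b.append(telemetry.sense()['contact_force']); r.hold(.03)
b=np.mean(b,0)
Y=-.113
while Y<-.045:
    Y+=.005; r.move_straight(W(.1133,Y,.296),v=.05); s=telemetry.sense(); f=fl(s['contact_force']-b)
    print(round(Y,3),f.round(2),round(s['time'],2))
    if np.linalg.norm(f)>8: break
snap('scene','s2.png');snap('side','d2.png'); S()
a=cv2.imread('pics/s2.png')[100:250,150:350]; c=cv2.imread('pics/d2.png')[100:250,150:350]
cv2.imwrite('pics/m2.png',cv2.resize(np.vstack([a,c]),None,fx=2,fy=2))
```

```text
-0.108 [-0.26  0.5  -0.41] 5.07
-0.103 [ 0.1   0.35 -0.11] 5.32
-0.098 [ 1.29  0.02 -1.11] 5.57
-0.093 [ 0.87 -1.09 -0.59] 5.82
-0.088 [ 0.9  -2.01  1.07] 6.07
-0.083 [ 0.87 -1.98  2.62] 6.32
-0.078 [ 1.48 -1.33  1.35] 6.57
-0.073 [ 1.03 -1.54  1.14] 6.82
-0.068 [ 0.56 -1.33 -0.5 ] 7.07
-0.063 [ 0.41 -0.21 -0.6 ] 7.32
-0.058 [ 0.2  -0.82 -0.02] 7.57
-0.053 [ 0.88 -0.44 -0.74] 7.82
-0.048 [ 0.46 -1.98 -1.88] 8.07
-0.043 [ 0.62 -0.6   0.21] 8.32
t8.42 [ 0.5907 -0.0878  0.2959] [ 0.04 -0.88 -0.16] gap0.60
```

View pics/m2.png

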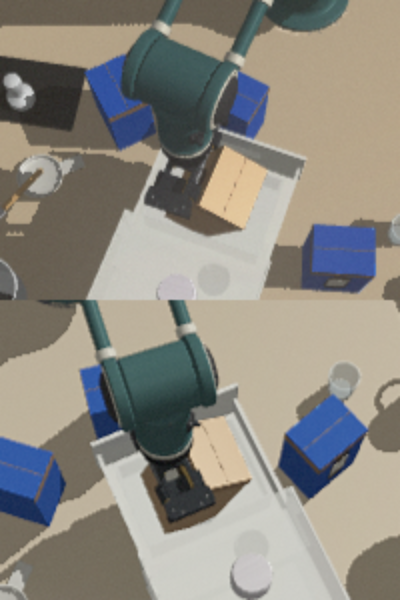

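The carton is tipping left, and its top face is now at (235,188) in the upper panel. The contact force is about 2 N. I'll continue.

Run:
```python
from h import *
b=np.array([0.,0,0])
Y=-.043
while Y<.012:
    Y+=.005; r.move_straight(W(.1133,Y,.296),v=.05); s=telemetry.sense(); f=fl(s['contact_force']-b)
    print(round(Y,3),f.round(2),round(s['time'],2))
    if np.linalg.norm(f)>9: break
snap('scene','s3.png');snap('side','d3.png'); S()
a=cv2.imread('pics/s3.png')[100:250,150:350]; c=cv2.imread('pics/d3.png')[100:250,150:350]
cv2.imwrite('pics/m3.png',cv2.resize(np.vstack([a,c]),None,fx=2,fy=2))
```

```text
-0.038 [-0.17  0.9  -0.85] 8.67
-0.033 [-0.32 -0.2  -0.58] 8.92
-0.028 [0.95 0.3  0.33] 9.17
-0.023 [-0.3   0.45  0.56] 9.42
-0.018 [-0.38 -0.22  0.17] 9.67
-0.013 [-0.85  0.09 -1.32] 9.92
-0.008 [0.13 0.57 0.18] 10.17
-0.003 [ 1.38  0.62 -0.08] 10.42
0.002 [-0.6   0.85 -0.18] 10.67
0.007 [-0.84  0.16  0.13] 10.92
0.012 [ 0.34  0.38 -0.3 ] 11.17
t11.27 [ 0.5959 -0.0332  0.296 ] [-0.6  -0.21 -0.41] gap0.60
```

View pics/m3.png

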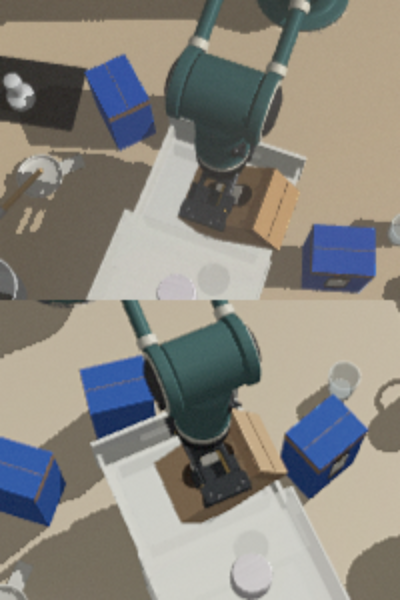

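The carton now leans on the left rim with the slot side up, seen partly under the gripper. I'll go up and over to the left.

Run:
```python
from h import *
r.move_straight(W(.1133,-.01,.40),v=.25)
q=quat(90,-25)
r.reach(W(.1133,.26,.38),q); S()
snap('scene','s4.png');snap('side','d4.png')
a=cv2.imread('pics/s4.png')[110:260,170:370]; c=cv2.imread('pics/d4.png')[110:260,170:370]
cv2.imwrite('pics/m4a.png',cv2.resize(a,None,fx=4,fy=4,interpolation=cv2.INTER_CUBIC));cv2.imwrite('pics/m4b.png',cv2.resize(c,None,fx=4,fy=4,interpolation=cv2.INTER_CUBIC))
```

```text
t12.89 [0.6191 0.2127 0.3792] [ 0.06 -0.05  0.23] gap0.60
```

View pics/m4a.png

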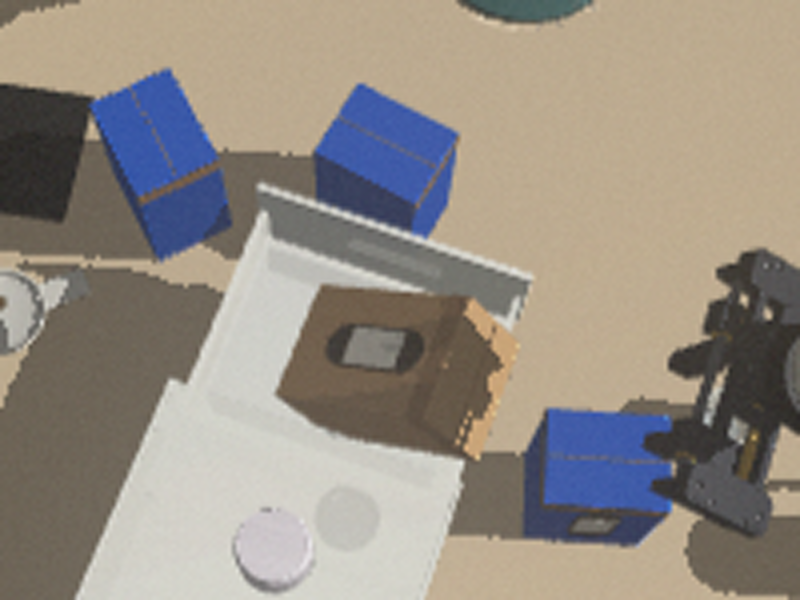

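View pics/m4b.png

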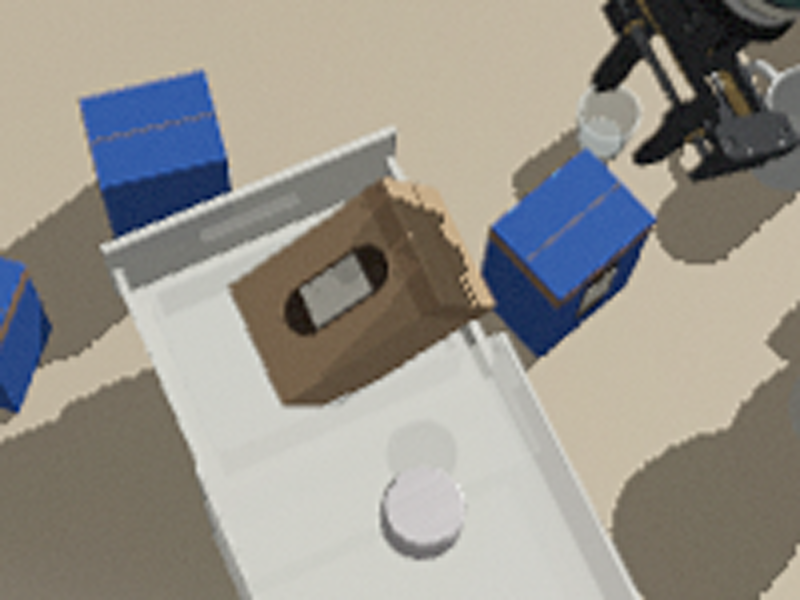

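Run:
```python
from h import *
cs,cd=cam('scene'),cam('side')
def tri(a,b):
    a=(a[0]/4+170,a[1]/4+110); b=(b[0]/4+170,b[1]/4+110)
    o1,d1=ray(cs,*a); o2,d2=ray(cd,*b)
    A=np.stack([d1,-d2],1); t=np.linalg.lstsq(A,o2-o1,rcond=None)[0]
    p,q=o1+t[0]*d1,o2+t[1]*d2
    print(L((p+q)/2).round(4),'gap',np.linalg.norm(p-q).round(4))
tri((518,345),(440,190)); tri((475,458),(492,303)); print('upper edge'); tri((468,297),(383,183)); tri((415,440),(430,318))
print('low slot end'); tri((322,285),(232,287)); tri((278,393),(285,402))
tri((375,348),(337,290))
```

```text
[0.0684 0.1348 0.2453] gap 0.0009
[0.1705 0.1321 0.2417] gap 0.0017
upper edge
[0.0653 0.0845 0.3038] gap 0.0028
[0.1712 0.081  0.2546] gap 0.0123
low slot end
[ 0.0635 -0.0435  0.2101] gap 0.0018
[ 0.1689 -0.0435  0.2125] gap 0.0008
[0.1157 0.0246 0.2566] gap 0.0002
```

The carton lies at about 35° with its slot up. The top edge is near local Y=0.134, z≈0.235. I'll push it back level, just above the rim.

```bash
cat > push.py <<'E'
from h import *
def base():
    b=[]
    for i in range(6): b.append(telemetry.sense()['contact_force']); r.hold(.03)
    return np.mean(b,0)
E
python3 - <<'E'
from push import *
q=quat(90,-15); X=.118; Z=.2267
r.reach(W(X,.22,.27),q); r.move_straight(W(X,.175,Z),v=.12); S()
b=base(); np.save('b.npy',b); print(b.round(2))
Y=.175
while Y>.106:
    Y-=.003; r.move_straight(W(X,Y,Z),v=.04); s=telemetry.sense(); f=fl(s['contact_force']-b)
    print(round(Y,3),f.round(2),round(s['time'],2),s['tool_pos'][2].round(4))
    if abs(f[1])>8.5: break
snap('scene','s5.png');snap('side','d5.png')
a=cv2.imread('pics/s5.png')[110:260,170:370]; c=cv2.imread('pics/d5.png')[110:260,170:370]
cv2.imwrite('pics/m5.png',cv2.resize(np.hstack([a,c]),None,fx=2,fy=2,interpolation=cv2.INTER_CUBIC))
E
```

```text
t14.20 [0.6164 0.129  0.2273] [ 0.53 -0.19 -0.02] gap0.60
[0.3  0.05 0.03]
0.172 [-0.18  0.29 -0.65] 14.65 0.2269
0.169 [-0.68 -0.51  0.37] 14.9 0.2267
0.166 [-0.39  0.39  0.67] 15.15 0.2267
0.163 [-1.56 -0.01 -0.3 ] 15.4 0.2267
0.16 [-1.   -1.26  0.1 ] 15.65 0.2267
0.157 [0.09 0.34 0.01] 15.9 0.2267
0.154 [-0.87 -0.2  -0.24] 16.15 0.2267
0.151 [-0.11  0.26 -0.14] 16.4 0.2267
0.148 [-0.74  0.33 -0.59] 16.65 0.2267
0.145 [-0.33  1.    0.24] 16.9 0.2267
0.142 [-1.49  3.25  0.14] 17.15 0.2269
0.139 [-0.77  3.12  1.24] 17.4 0.2269
0.136 [-0.2   3.75  0.88] 17.65 0.2268
0.133 [0.15 3.8  1.12] 17.9 0.2267
0.13 [ 0.39  3.49 -0.16] 18.15 0.2267
0.127 [-1.02  3.11  0.16] 18.4 0.2267
0.124 [0.43 3.48 0.95] 18.65 0.2266
0.121 [-1.01  3.39  0.56] 18.9 0.2266
0.118 [-0.32  3.79  0.13] 19.15 0.2266
0.115 [-0.61  3.82  0.14] 19.4 0.2266
0.112 [0.1  3.35 0.86] 19.65 0.2266
0.109 [0.29 2.98 0.04] 19.9 0.2266
0.106 [-1.07  2.71 -0.48] 20.15 0.2266
```

View pics/m5.png

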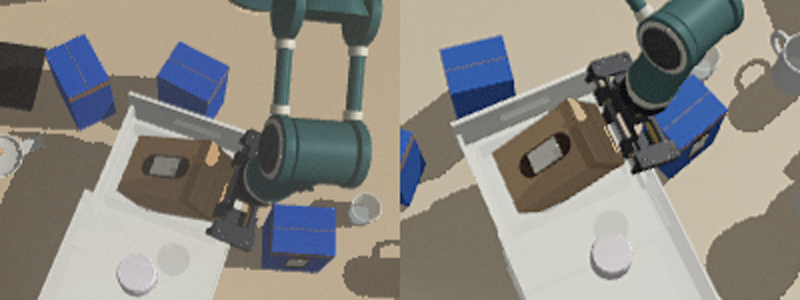

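Sliding at about 3.5 N. I'll continue in finer steps until the steep rise.

Run:
```python
from push import *
b=np.load('b.npy'); X=.118; Z=.2267; Y=.106; prev=0
while Y>.06:
    Y-=.0015 ; r.move_straight(W(X,Y,Z),v=.03); s=telemetry.sense(); f=fl(s['contact_force']-b)
    print(round(Y,4),f.round(2),round(s['time'],2),L(s['tool_pos']).round(4)[1:])
    if abs(f[1])>8.5: break
snap('scene','s6.png');snap('side','d6.png')
a=cv2.imread('pics/s6.png')[110:260,170:370]; c=cv2.imread('pics/d6.png')[110:260,170:370]
cv2.imwrite('pics/m6.png',cv2.resize(np.hstack([a,c]),None,fx=2,fy=2,interpolation=cv2.INTER_CUBIC))
```

```text
0.1045 [-0.16  3.86  0.82] 20.5 [0.1045 0.2267]
0.103 [-0.62  4.46  1.75] 20.75 [0.103  0.2268]
0.1015 [0.18 4.93 1.41] 21.0 [0.1015 0.2267]
0.1 [0.43 4.07 0.82] 21.25 [0.1    0.2267]
0.0985 [0.1  4.12 1.28] 21.5 [0.0985 0.2267]
0.097 [-0.31  4.26  0.95] 21.75 [0.097  0.2267]
0.0955 [-0.51  3.27  0.85] 22.0 [0.0954 0.2267]
0.094 [-0.18  4.2   1.79] 22.25 [0.0939 0.2267]
0.0925 [-0.11  4.69  1.23] 22.5 [0.0924 0.2267]
0.091 [-0.14  4.07  1.87] 22.75 [0.0909 0.2267]
0.0895 [0.13 3.56 1.69] 23.0 [0.0894 0.2266]
0.088 [-0.31  6.18  1.81] 23.25 [0.0889 0.2267]
0.0865 [-0.73  9.93  1.51] 23.5 [0.0886 0.2268]
```

View pics/m6.png

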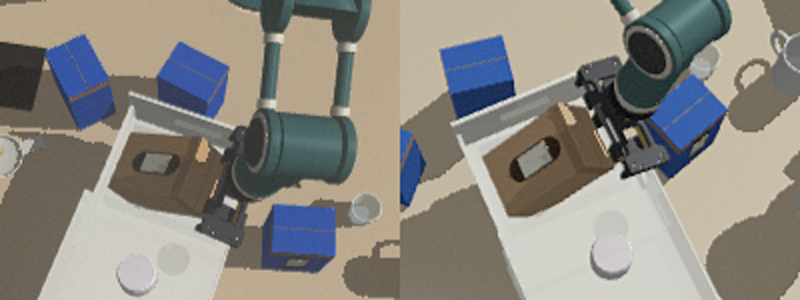

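Steep rise to 9.9 N, so the carton is against the right wall with contact at Y≈0.075. Now drawing away to the left.

Run:
```python
from push import *
X=.118
r.move_straight(W(X,.16,.2267),v=.2); S()
r.move_straight(W(X,.2,.28),v=.2)
snap('scene','s7.png');snap('side','d7.png'); S()
a=cv2.imread('pics/s7.png')[110:260,170:370]; c=cv2.imread('pics/d7.png')[110:260,170:370]
cv2.imwrite('pics/m7.png',cv2.resize(np.hstack([a,c]),None,fx=2,fy=2,interpolation=cv2.INTER_CUBIC))
```

```text
t24.12 [0.6142 0.1127 0.2263] [-0.13 -0.   -0.97] gap0.60
t24.70 [0.6175 0.1521 0.2784] [ 0.06 -0.03 -0.87] gap0.60
```

View pics/m7.png

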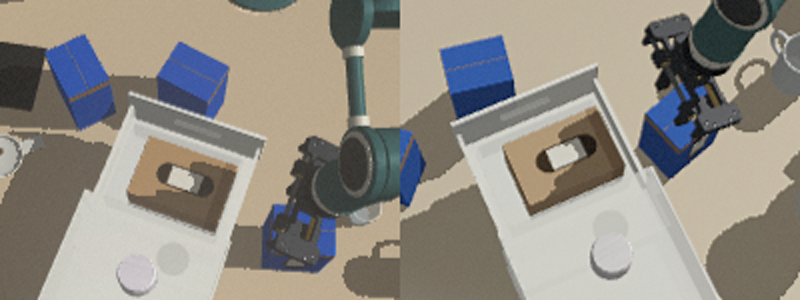

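Run:
```python
import cv2,numpy as np
a=cv2.imread('pics/s7.png')[150:240,215:315]; c=cv2.imread('pics/d7.png')[140:230,200:300]
cv2.imwrite('pics/m7b.png',cv2.resize(np.hstack([a,c]),None,fx=4,fy=4,interpolation=cv2.INTER_CUBIC))
```

```text
(no output)
```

View pics/m7b.png

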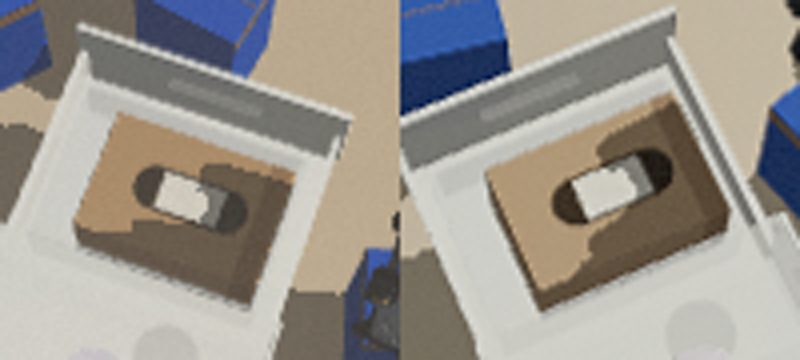

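Run:
```python
from h import *
cs,cd=cam('scene'),cam('side')
def tri(n,a,b):
    a=(a[0]/4+215,a[1]/4+150); b=((b[0]-400)/4+200,b[1]/4+140)
    o1,d1=ray(cs,*a); o2,d2=ray(cd,*b)
    A=np.stack([d1,-d2],1); t=np.linalg.lstsq(A,o2-o1,rcond=None)[0]
    p,q=o1+t[0]*d1,o2+t[1]*d2
    print(n,L((p+q)/2).round(4),'gap',np.linalg.norm(p-q).round(4))
tri('right near',(118,112),(487,172))
tri('right far',(77,220),(530,292))
tri('left near',(295,177),(672,95))
tri('left far bottom',(252,305),(728,232))
tri('slot R end',(133,185),(553,207)); tri('slot L end',(247,215),(672,165))
P=dict(rn=(.0635,-.09,.219),rf=(.173,-.09,.219),ln=(.0635,.075,.219),lf=(.173,.075,.219),lfb=(.173,.075,.133))
for k,v in P.items():
    w=W(*v); a=proj(cs,w); b=proj(cd,w); print(k,((a-[215,150])*4).round(),((b-[200,140])*4+[400,0]).round())
```

```text
right near [ 0.0653 -0.0647  0.227 ] gap 0.0018
right far [ 0.1573 -0.0693  0.1846] gap 0.0012
left near [0.0619 0.0978 0.2128] gap 0.0011
left far bottom [0.1707 0.099  0.1639] gap 0.001
slot R end [ 0.1184 -0.029   0.2284] gap 0.0079
slot L end [0.1156 0.071  0.2232] gap 0.0062
rn [ 92. 105.] [457. 185.]
rf [ 45. 217.] [511. 308.]
ln [270. 167.] [648. 105.]
lf [227. 283.] [706. 224.]
lfb [224. 307.] [700. 257.]
```

```bash
cat > ov.py <<'E'
from h import *
def corners(Xc,Yc,zc,roll,yaw):
    # box in local: x .110, y .165 long, z .086
    M=(R.from_euler('z',yaw,degrees=True)*R.from_euler('x',roll,degrees=True)).as_matrix()
    out=[]
    for sx in(-1,1):
        for sy in(-1,1):
            for sz in(-1,1):
                v=M@np.array([sx*.055,sy*.0825,sz*.043])+[Xc,Yc,zc]; out.append(W(*v))
    return out
E=[(i,j) for i in range(8) for j in range(i+1,8) if bin(i^j).count('1')==1]
def overlay(fs,fd,pose,out):
    ims=[]
    for f,cn,(u,v) in((fs,'scene',(215,150)),(fd,'side',(200,140))):
        c=cam(cn); im=cv2.resize(cv2.imread('pics/'+f)[v:v+90,u:u+100],None,fx=4,fy=4,interpolation=cv2.INTER_CUBIC)
        pts=[(proj(c,p)-[u,v])*4+1.5 for p in corners(*pose)]
        for i,j in E:
            top=(i&1)and(j&1)
            cv2.line(im,tuple(int(x) for x in pts[i].round()),tuple(int(x) for x in pts[j].round()),(0,255,0) if top else (0,0,255),1)
        ims.append(im)
    cv2.imwrite('pics/'+out,np.hstack(ims))
E
python3 - <<'E'
from ov import *
overlay('s7.png','d7.png',(.116,.016,.176,0,0),'o1.png')
overlay('s7.png','d7.png',(.116,.016,.180,-5,0),'o2.png')
E
```

```text
(no output)
```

View pics/o1.png

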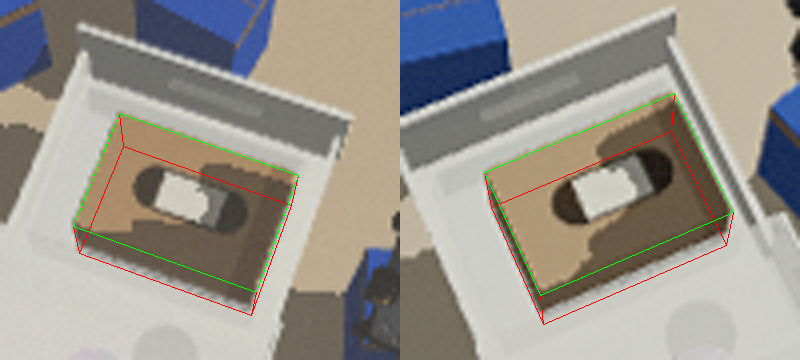

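View pics/o2.png

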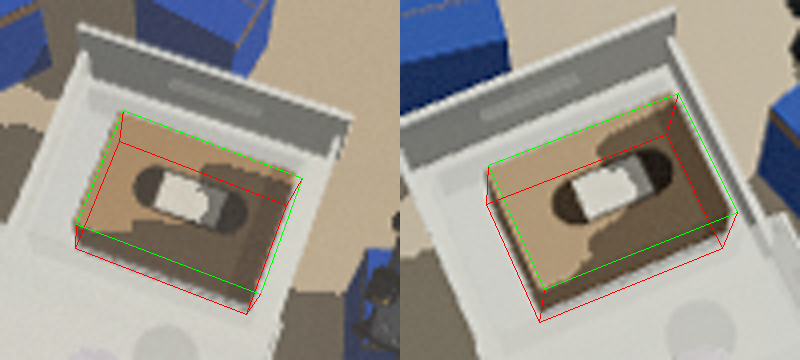

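The green/red wireframe of a flat carton (centre z 0.176, Y 0.016) fits both views, so it lies flat with the slot up. Now I'll go round to the drawer front.

Run:
```python
from push import *
r.move_straight(W(.1,.2,.40),v=.3)
q=quat(0)
for x in (-.05,.1,.195): print(r.ik(W(x,0,.214),q))
r.reach(W(-.05,0,.38),q); S()
r.move_straight(W(-.045,0,.214),v=.2); S()
b=base(); np.save('b2.npy',b)
X=-.045
def go(X,v):
    r.move_straight(W(X,0,.214),v=v); s=telemetry.sense(); f=fl(s['contact_force']-b); print(round(X,4),f.round(2),round(s['time'],2),L(s['tool_pos']).round(4)); return f
while X<.0:
    X+=.003; f=go(X,.05)
    if abs(f[0])>2.5: break
snap('side','d8.png')
cv2.imwrite('pics/m8.png',cv2.imread('pics/d8.png'))
```

```text
[-1.26329256e-01 -1.74442333e-01  2.14327670e+00 -4.44089210e-16
  1.17275829e+00  1.53871485e+00]
[-1.18070346e-01  1.23258321e-01  1.85304099e+00 -4.44089210e-16
  1.16529334e+00  1.54697376e+00]
[-1.14731199e-01  2.97997410e-01  1.64262521e+00 -4.44089210e-16
  1.20097003e+00  1.55031291e+00]
t26.28 [ 0.4322 -0.0298  0.3788] [-0.37  0.13 -0.7 ] gap0.60
t27.27 [ 0.4382 -0.0301  0.215 ] [-0.47  0.25 -0.88] gap0.60
-0.042 [-0.03 -0.14 -0.06] 27.72 [-4.160e-02 -1.000e-04  2.144e-01]
-0.039 [ 0.26 -0.27  0.21] 27.97 [-0.0389 -0.      0.214 ]
-0.036 [ 0.53 -0.21 -0.13] 28.22 [-0.0358 -0.      0.214 ]
-0.033 [ 0.63 -0.8   0.17] 28.47 [-0.0328  0.      0.214 ]
-0.03 [0.92 0.19 1.16] 28.72 [-0.0298 -0.      0.214 ]
-0.027 [0.05 0.11 0.24] 28.97 [-0.0268  0.      0.214 ]
-0.024 [-0.74  0.38  0.09] 29.22 [-0.0238 -0.      0.214 ]
-0.021 [0.16 0.53 0.69] 29.47 [-0.0208 -0.      0.214 ]
-0.018 [-0.92  0.91  0.23] 29.72 [-0.0178 -0.      0.214 ]
-0.015 [-0.01  0.85  0.11] 29.97 [-0.0148  0.      0.214 ]
-0.012 [-0.3   1.15 -1.06] 30.22 [-0.0117  0.      0.214 ]
-0.009 [-1.12  0.11 -0.56] 30.47 [-0.0087  0.      0.214 ]
-0.006 [-0.22  1.15 -0.4 ] 30.72 [-0.0057 -0.      0.214 ]
-0.003 [-0.36 -0.17 -0.33] 30.97 [-0.0027 -0.      0.214 ]
0.0 [-0.55  2.11  1.01] 31.22 [0.0003 0.     0.214 ]
```

View pics/m8.png

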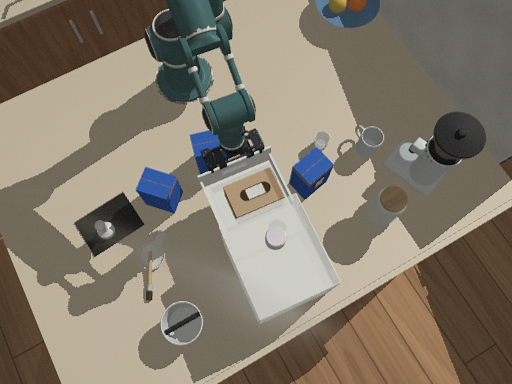

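The fingers are at the panel's middle and behind blueF's edge, with blueF undisturbed. Pushing on.

Run:
```python
from push import *
b=np.load('b2.npy'); X=.0
def go(X,v):
    r.move_straight(W(X,0,.214),v=v); s=telemetry.sense(); f=fl(s['contact_force']-b); print(round(X,4),f.round(2),round(s['time'],2),L(s['tool_pos']).round(4)[0]); return f
while X<.145:
    X+=.01; f=go(X,.05)
    if abs(f[0])>6: break
snap('side','d9.png'); snap('scene','s9.png')
a=cv2.imread('pics/s9.png')[110:260,170:370]; c=cv2.imread('pics/d9.png')[110:260,170:370]
cv2.imwrite('pics/m9.png',cv2.resize(np.hstack([a,c]),None,fx=2,fy=2,interpolation=cv2.INTER_CUBIC))
```

```text
0.01 [-1.12  0.61  0.02] 31.62 0.0106
0.02 [-0.68 -0.37  0.17] 31.97 0.0205
0.03 [-0.32  1.28 -0.12] 32.32 0.0305
0.04 [-0.91 -0.59 -0.23] 32.67 0.0405
0.05 [-0.39 -0.01 -0.94] 33.02 0.0505
0.06 [0.71 0.17 0.18] 33.37 0.0605
0.07 [ 0.03  0.04 -0.64] 33.72 0.0705
0.08 [ 0.31  0.18 -0.05] 34.07 0.0805
0.09 [-0.68  0.08  0.06] 34.42 0.0906
0.1 [-0.15 -0.91 -1.31] 34.77 0.1005
0.11 [-0.64 -0.46 -0.81] 35.12 0.1105
0.12 [0.36 0.25 0.01] 35.47 0.1205
0.13 [ 0.46 -0.95 -0.19] 35.82 0.1305
0.14 [ 0.11 -0.17 -0.48] 36.17 0.1405
0.15 [-1.24 -0.01  0.28] 36.52 0.1505
```

View pics/m9.png

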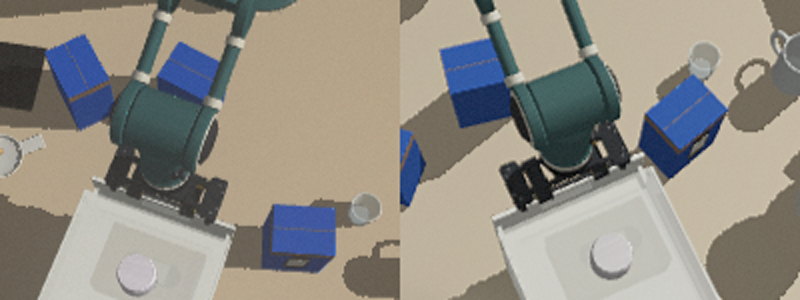

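The drawer is almost in, with the force still small. Now fine steps through the snap.

Run:
```python
from push import *
b=np.load('b2.npy'); X=.15
def go(X,v):
    r.move_straight(W(X,0,.214),v=v); s=telemetry.sense(); f=fl(s['contact_force']-b); print(round(X,4),f.round(2),round(s['time'],2),L(s['tool_pos']).round(4)[0]); return f
while X<.165: X+=.005; go(X,.05)
while X<.215:
    X+=.001; f=go(X,.03)
    if abs(f[0])>5.5: break
```

```text
0.155 [-1.34  0.01  0.53] 36.87 0.1554
0.16 [-0.78  0.22 -0.04] 37.12 0.1605
0.165 [-0.58 -0.93 -0.21] 37.37 0.1654
0.166 [-0.36  0.15 -0.69] 37.62 0.1661
0.167 [-0.23 -0.68  0.08] 37.87 0.1669
0.168 [-1.13 -0.34  0.48] 38.12 0.1679
0.169 [0.2  0.96 1.01] 38.37 0.1691
0.17 [-1.72  0.53 -0.12] 38.62 0.1701
0.171 [ 0.06  0.65 -0.5 ] 38.87 0.1711
0.172 [-1.88  0.51  0.17] 39.12 0.172
0.173 [-5.19  0.89  2.92] 39.37 0.1723
0.174 [-5.98  0.56  3.01] 39.62 0.1728
```

Run:
```python
from push import *
b=np.load('b2.npy'); X=.174; pk=0
for i in range(16):
    X+=.0007
    r.move_straight(W(X,0,.214),v=.02); s=telemetry.sense(); f=fl(s['contact_force']-b); print(round(X,4),f.round(2),round(s['time'],2),L(s['tool_pos']).round(4)[0])
    pk=max(pk,-f[0])
    if -f[0]>15 or (pk>6 and -f[0]<2.5): break
```

```text
0.1747 [-9.25 -0.26  4.62] 39.87 0.1731
0.1754 [-9.43  1.2   3.87] 40.12 0.1734
0.1761 [-10.7    0.52   4.88] 40.37 0.1739
0.1768 [-11.18  -0.37   6.24] 40.62 0.1744
0.1775 [-11.85  -0.17   5.02] 40.87 0.1751
0.1782 [-9.31  1.72  5.59] 41.12 0.1762
0.1789 [-7.43  0.42  2.77] 41.37 0.1778
0.1796 [-3.93 -0.63  1.2 ] 41.62 0.1795
0.1803 [-2.47  1.34 -0.06] 41.87 0.1808
```

Snap passed (peak about 12 N). Following up to the stop.

Run:
```python
from push import *
b=np.load('b2.npy'); X=.1803
for i in range(10):
    X+=.0008
    r.move_straight(W(X,0,.214),v=.02); s=telemetry.sense(); f=fl(s['contact_force']-b); print(round(X,4),f.round(2),round(s['time'],2),L(s['tool_pos']).round(4)[0])
    if -f[0]>5: break
r.move_straight(W(.12,0,.22),v=.15); r.move_straight(W(.02,0,.36),v=.25)
S(); snap('side','d10.png'); snap('scene','s10.png')
a=cv2.imread('pics/s10.png')[110:260,150:350]; c=cv2.imread('pics/d10.png')[110:260,170:370]
cv2.imwrite('pics/m10.png',cv2.resize(np.hstack([a,c]),None,fx=2,fy=2,interpolation=cv2.INTER_CUBIC))
```

```text
0.1811 [-2.86  0.75  0.96] 42.12 0.1811
0.1819 [-5.77  1.11  2.89] 42.37 0.1811
t43.77 [ 0.5022 -0.0364  0.3588] [-0.12  0.15  0.09] gap0.60
```

View pics/m10.png

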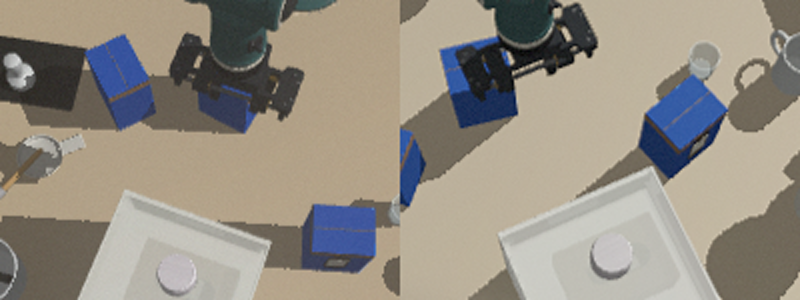

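View pics/d10.png

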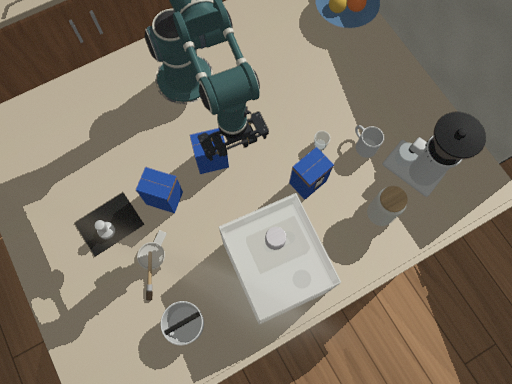

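The front is flush, the drawer stopped hard at home, and the bystanders sit at their original pixels (tin at 275,238; cup at 322,138; brush at 150,275).

Run:
```python
from h import *
job_done()
```

```text
the job is handed in; nothing more can be done
```

The carton is lying flat in the bin with its slot facing up, and the upper drawer is fully home. I handed the job in at about 44 s of the 72 s allowed.

- **Tipping:** I pushed the carton over to the left high on its right side, with about 2 to 3 N. It came to rest leaning on the bin's left rim.
- **Easing back:** I slid the raised end back at about 4 N until the force rose to about 10 N at the right wall. It dropped in when I drew the fingers away to the left.
- **Flatness check:** A wireframe of a flat carton (centre at z = 0.176) matched both camera views. My separate corner triangulation was noisier, by about ±10 mm or more. It hinted at a slight tilt, which the wireframe match did not bear out.
- **Closing:** The snap took about 12 N straight on, about 13 N in all counting the vertical part. The drawer then ran in to a firm stop, and I backed off at about 6 N.
- **Last pictures:** The drawer front looks flush, the arm is clear, and the bystanders and blue look-alikes appear where they started. I could not see the carton once the drawer was shut.

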